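# Draw the plunger tray out from under the bench shelf with a hooked rod

## Robot

A 6-joint arm with a two-finger parallel gripper is mounted at the origin on the work surface. World frame = base frame: x ahead of the robot, y to its left, z up, the work surface at z = 0. Lengths are in mm, angles in rad, forces in N, time in s.
With the tool pointing down it reaches from about 400 to 925 mm from the base axis. Payload 12.5 kg.
Tool frame: the origin (TCP) lies where the fingers leave the gripper's body, on its centre line; the fingertips stand 78 mm ahead of it and the grasp point (between the pads) lies 59 mm ahead of it (env.tip_extent is the distance from the TCP to the fingertips, in mm); z points along the fingers, y is the direction in which the jaws open and shut (so a half turn about z gives the same grasp; the last joint's range is limited). The gripper opens to 95 mm and grips with 3 to 60 N. Pads are 20 mm wide; open, the fingers measure 119 mm over their backs; the gripper's body (75 mm by 180 mm) begins 59 mm behind the grasp point.
Start: joints at [1.078, 0.491, 1.559, -0, 1.092, -0.106], TCP at [235.748, 578.844, 292.261] pointing down, gripper open.
Joint ranges: [-3.1, 3.1], [-0.84, 2.19], [0.05, 2.79], [-1.13, 4.28], [0.06, 2.93], [-2.69, 2.69]. Speed limits (rad/s): [2.22, 2.22, 2.79, 3.14, 3.14, 3.14].

## Interface

Orientations are given as [roll, pitch, yaw] about the fixed x, y, z axes, in that order (R = Rz(yaw) Ry(pitch) Rx(roll)).
In Python, from cell import env gives the robot as it stands. The module is installed in compiled form; this text tells all that it offers.
- The arm moves only by the tool play_rows, never from a script. Its argument "targets" is a list of rows, each an object with "linear": the shift along the tool's x, y, z in mm, a list of three; "turn": the turn about the tool's z in rad. A call has 1 to 20 rows; each row is the pose to reach, as a shift and turn from the pose commanded when the call began, along the tool's axes at that moment; what a row does not reach only later rows make up. A row lasts 1/8 s, in which the tool goes at most 62.5 mm and 10.7 degrees, less where a joint would pass 70% of its speed; a pose out of reach is approached as far as the arm can. A call with a gripper value outside its range is refused whole. "hand" is the finger opening in mm, from 0 to 95.1, set as the call begins (left out, the last holds). The fingers move at their own pace and stop on an object; the grip force is fixed at half the most. Time passes only in rows, so rows that repeat a pose let the fingers close. It gives the time, the measured TCP pose, the force and the opening at its end, in the units of the state.
- env.state(): the state, without advancing time (a new reading comes with each control period).
- env.read_camera(name): name is "scene" or "top" or "wrist"; returns (picture, depth): 400x640x3 uint8, red, green, blue; 400x640 float32, mm along the optical axis (not along the pixel's ray), 0 where there is no reading.
- env.camera_params(name): a dict with "fx", "fy", "cx", "cy" (pixels), "R" (3x3) and "t" (3): a world point X has camera coordinates R X + t. Camera axes: x right, y down, z forward; pixel columns grow to the right and rows downward; lengths in mm; the calibration is good to about 2 mm. A picture is of the moment at which its call begins: read the wrist's pose just before it. camera_params takes no time and is no camera call; for the wrist camera it gives the pose at the moment of the call.
- env.job_done(): hands the job in, once; it reports no verdict.
The state is a dict: "t": time; "joints": joint angles; "qvel": joint speeds; "tau": joint torques, N m; "eef_pos": TCP position; "tcp_rot": TCP orientation; "ft_force": force on the tool from outside, world axes, zero at the start; "moment": the same for the moment, N m; "opening": opening from 0.0 (shut) to 1.0 (fully open).
Only numpy, scipy, OpenCV 4.12 (cv2) and the standard library are available. Lean on these libraries where they do the work, as an engineer would, in place of code of your own. Each camera call takes 0.05 s, during which the arm holds its last target.

## Task

Take the hooked rod by its wooden handle, reach its hook under the shelf and down into the pull loop of the tray that carries the long grooved plunger, and draw that tray out towards the robot as far as it goes. Then lift the hook clear of the loop and set the rod down on the bench, standing on the flat underside of its handle with the hook well away from the loop. Leave the tray with the two bearing rings where it is.

Things in the scene. Friction and masses are not known exactly. Their poses are not given: they have to be found in the camera images.
- rod_grip (a point): Middle of the hooked rod's handle, where to grip: a wooden slab 100 mm long (x), 24 wide (y), 56 high, standing on the bench on its flat underside 28 mm below. x points along the rod to the hook, z up. From its front an 8 mm steel rod runs forward, 17 mm higher than this point, and 150 mm ahead turns straight down into a peg (the hook). About 0.25 kg.
- rod_hook (a point): Lower tip of the hook's peg (8 mm thick): 150 mm ahead (x) of rod_grip and 26 mm below it, on the rod's centre line. The peg is straight for 35 mm up from here; the rod's top edge is 47 mm above here.
- plunger_loop (a point): Centre of the pull loop of the wanted tray, which carries one long grooved steel plunger (112 mm long, 48 thick). The loop is a level frame of 8 mm bar, opening 34 mm (x) by 44 (y), bar 28 to 36 mm above the bench, free beneath. It starts hidden under the shelf. The tray (140 by 112 mm, seen beyond the shelf) has its middle 145 mm in +x of the loop. Axes as the shelf's.
- plunger_tray (a joint): Slide of the wanted tray, in m, growing as it comes out along the shelf's -x towards the robot. The loop's centre lies this far in -x of the shelf's origin. Starts at 0 to 0.015; stop at 0.100. About 3 N of friction; it stays where it is left.
- ring_loop (a point): Centre of an equal loop on the other tray, which carries two flat bearing rings (58 mm across) and is to be left alone. The trays lie side by side, 156 mm apart, each centred 78 mm left or right of the shelf's middle; which is where varies.
- shelf: Fixed grey bridge shelf over the loops. Origin on the bench under the middle of its board; +x away from the robot, y along the board, z up. Board 100 mm deep (front edge 50 mm in -x of the origin), 360 long (y), underside 130 mm above the bench, top at 146 with stock up to 65 high on it; legs at both ends, open at front and back.
Things that resemble listed ones, but are neither listed nor needed, are in the scene too. There is more than one size of the part that bears rod_grip; the job needs the middle-sized.

How it is judged (in metres and radians):
On the way, in this order (a step that is already met when the one before it is completed fails the run):
1. the hook's peg is down inside the plunger tray's loop while the loop is still under the shelf (horizontal distance between rod_hook and plunger_loop below 0.025 m and height (world z) of rod_hook below 0.03 m and x of plunger_loop in the frame of shelf above -0.04 m), for 0.1 s.
2. the tray is drawn out to within 15 mm of its stop with the hook in its loop (horizontal distance between rod_hook and plunger_loop below 0.025 m and height (world z) of rod_hook below 0.03 m and x of plunger_loop in the frame of shelf below -0.085 m), for 0.1 s.
At the end, for the whole second after the job is handed in: The plunger tray is within 15 mm of its outer stop (its loop at least 85 mm in front of the shelf's origin); the rod stands on the bench on its handle's underside (tilted less than 14 degrees), its hook more than 50 mm from that loop; the ring tray has moved less than 15 mm (x of plunger_loop in the frame of shelf below -0.085 m and height (world z) of rod_grip between 0.015 and 0.04 m and angle between rod_grip's own z axis and vertical below 0.25 rad and horizontal distance between rod_hook and plunger_loop above 0.05 m and distance of ring_loop from where it was at the start of the episode below 0.015 m); the robot touches nothing.
It fails at once if the ring tray is pulled or pushed more than 15 mm (distance of ring_loop from where it was at the start of the episode above 0.015 m).
It also fails if it takes over 54 s, if anything falls off the work surface, if the arm or the gripper's body presses on something with over 40 N, if the wrist force passes 120 N, or if a joint passes its speed limit or range.

## Working session

There is one attempt and no reset: what is moved stays moved. The work goes in short steps, Python scripts to look and compute and a tool call to move; the robot and the scene stay as the last step left them, time stands still between calls to the robot, and variables do not carry over. Pictures are saved under pics/ and viewed, and the job is handed in when it is done.

Besides the shell and the picture viewer there is one more tool, called after "Call:" by a JSON object that holds its "name" and its "arguments", one argument or row to a line. play_rows: Moves the arm, as the interface text tells. Its arguments: {"type":"object","properties":{"targets":{"type":"array","items":{"type":"object","properties":{"linear":{"type":"array","items":{"type":"number"}},"turn":{"type":"number"}}}},"hand":{"type":"number"}},"required":["targets"]}

```bash
mkdir -p pics; ls; cat > h.py <<'E'
import numpy as np, cv2
from cell import env
def snap(n,fn):
    p=env.camera_params(n); im,d=env.read_camera(n)
    np.savez('pics/'+fn+'.npz',im=im,d=d,**{k:np.array(v) for k,v in p.items()})
    cv2.imwrite('pics/'+fn+'.png',im[:,:,::-1]); return im,d,p
def load(fn): return np.load('pics/'+fn+'.npz')
def ray(p,u,v,z):
    R=np.array(p['R']);t=np.array(p['t']);c=-R.T@t
    d=R.T@np.array([(u-p['cx'])/p['fx'],(v-p['cy'])/p['fy'],1]); return c+d*(z-c[2])/d[2]
def pt(p,u,v,dep):
    R=np.array(p['R']);t=np.array(p['t'])
    return R.T@(np.array([(u-p['cx'])/p['fx']*dep,(v-p['cy'])/p['fy']*dep,dep])-t)
def cloud(p,d):
    v,u=np.mgrid[:d.shape[0],:d.shape[1]]
    c=np.stack([(u-p['cx'])/p['fx']*d,(v-p['cy'])/p['fy']*d,d],-1)
    return (c-np.array(p['t']))@np.array(p['R'])
E
python3 - <<'E'
from h import *
print(env.state())
for n in ['scene','top']:
    snap(n,n+'0')
    p=env.camera_params(n); print(n,p['fx'],-np.array(p['R']).T@np.array(p['t']))
E
```

```text
pics
{'t': 0.0, 'joints': array([ 1.07840230e+00,  4.91558973e-01,  1.55944804e+00, -3.33425353e-06,
        1.09169891e+00, -1.05602304e-01]), 'qvel': array([-1.39387762e-03, -9.16449822e-04,  6.90726619e-04, -1.37783578e-03,
        2.72412088e-05, -5.99129951e-04]), 'tau': array([ 1.53056619e-03, -6.12660885e+01, -2.58183771e+01,  6.93124649e-02,
        4.81517392e-02, -1.03110629e-04]), 'eef_pos': array([235.66802849, 578.69602936, 291.66255254]), 'tcp_rot': array([-3.14048528e+00, -1.14403909e-04,  2.75480240e+00]), 'ft_force': array([-0.65929461,  0.45045417,  0.43784668]), 'moment': array([-0.01423881,  0.01467958,  0.0029082 ]), 'opening': 0.9978492999015368}
scene 376.34939048928896 [1042.24493646  -51.25294288  711.08659747]
top 385.2775183502538 [ 239.65349689   73.93520782 1091.64283603]
```

View pics/scene0.png

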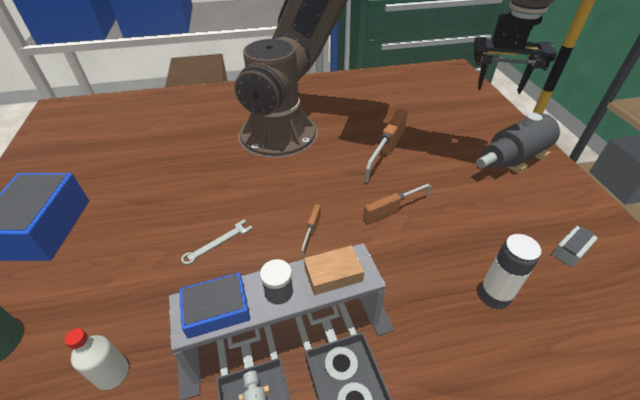

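View pics/top0.png

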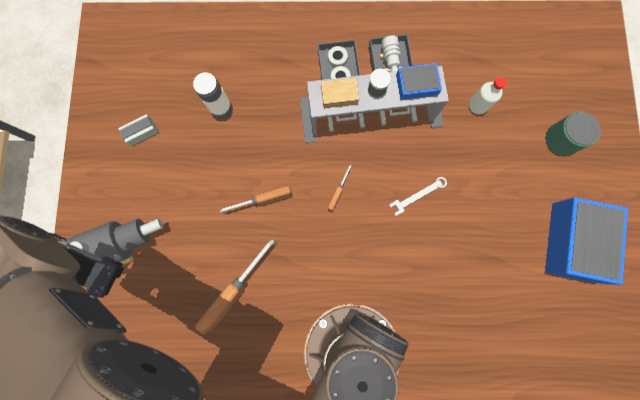

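The top view shows three hooked rods: a large one with its handle at (215,310), a middle one with its handle at (272,196), and a small one with its handle at (335,198). In the top view the plunger tray is the right one (390,55) and the ring tray the left one (340,60). I'll measure the rod sizes and the shelf, and enlarge the crops.

```bash
python3 - <<'E'
from h import *
a=load('top0'); im,d=a['im'],a['d']; C=cloud(a,d)
hsv=cv2.cvtColor(im,cv2.COLOR_RGB2HSV)
for name,(u0,u1,v0,v1) in {'mid':(212,298,180,220),'small':(322,358,160,216),'large':(190,282,235,338)}.items():
    sub=C[v0:v1,u0:u1]; m=(sub[...,2]>6)
    for lab,cond in (('all',m),('hi',sub[...,2]>30)):
        P=sub[cond]
        if len(P)<5: print(name,lab,len(P));continue
        r=cv2.minAreaRect(P[:,:2].astype(np.float32)); print(name,lab,len(P),r,'zmax',np.percentile(P[:,2],[50,95,99]))
# shelf board
m=(abs(C[...,2]-146)<6); m[:, :300]=0; m[:,455:]=0; m[140:]=0
P=C[m]; r=cv2.minAreaRect(P[:,:2].astype(np.float32)); print('board',r,len(P),np.median(P[:,2]))
cv2.imwrite('pics/crop1.png',cv2.resize(im[20:220,200:460,::-1],None,fx=3,fy=3,interpolation=cv2.INTER_CUBIC)[:600])
s=load('scene0')['im']
cv2.imwrite('pics/crop2.png',cv2.resize(s[100:260,290:450,::-1],None,fx=3.6,fy=3.6,interpolation=cv2.INTER_CUBIC))
E
```

```text
mid all 547 ((374.162841796875, 187.15797424316406), (320.52581787109375, 144.60910034179688), 64.37197875976562) zmax [  51.83376756   57.26830865 1091.64283603]
mid hi 487 ((374.28289794921875, 186.79051208496094), (320.5330810546875, 143.88938903808594), 64.14759063720703) zmax [  52.5336918    57.48661095 1091.64283603]
small all 224 ((381.84906005859375, 50.529815673828125), (30.836809158325195, 286.5636901855469), 74.51101684570312) zmax [  36.69285127   42.18217194 1091.64283603]
small hi 205 ((378.8467102050781, 51.657535552978516), (30.176156997680664, 280.3096618652344), 74.76260375976562) zmax [  37.13803719   42.3074011  1091.64283603]
large all 1290 ((180.0595703125, 245.06719970703125), (204.3009796142578, 362.19732666015625), 21.221599578857422) zmax [  77.42803532   83.64188054 1091.64283603]
large hi 1225 ((201.34231567382812, 261.8414611816406), (125.10758972167969, 362.5660400390625), 30.561363220214844) zmax [  77.71026846   83.78380746 1091.64283603]
board ((683.155517578125, -63.06231689453125), (102.4228286743164, 359.6419982910156), 7.062060356140137) 2473 145.2170077809008
```

View pics/crop1.png

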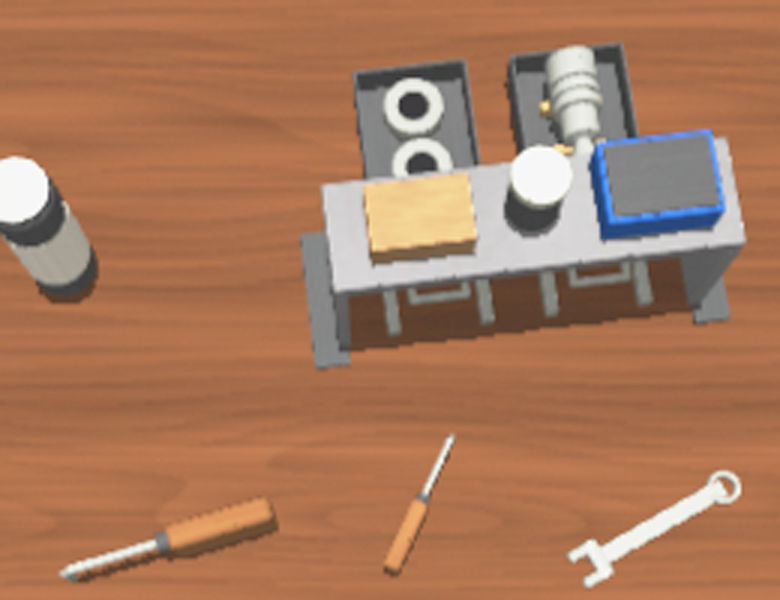

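View pics/crop2.png

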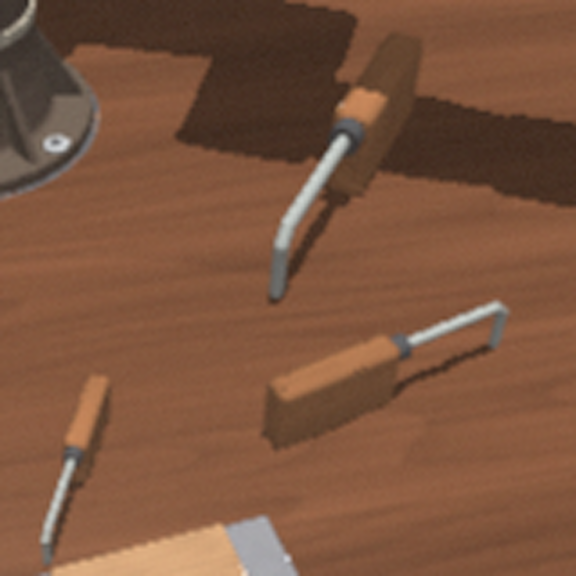

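The middle rod (handle 272,196; z top ≈ 56 mm) matches the 28+28 mm slab. The large one tops out at about 83 and the small one at about 42, so the middle one is the rod to take. Next I'll measure it, the obstacles and the loops.

```bash
python3 - <<'E'
from h import *
a=load('top0'); im,d=a['im'],a['d']; C=cloud(a,d)
hsv=cv2.cvtColor(im,cv2.COLOR_RGB2HSV)
v,u=np.mgrid[:400,:640]; ok=d>0
def box(u0,u1,v0,v1): return (u>=u0)&(u<u1)&(v>=v0)&(v<v1)
def rays(m,z):
    return np.array([ray(a,x,y,z) for y,x in zip(*np.nonzero(m))])
# handle top
m=box(212,298,180,220)&ok&(abs(C[...,2]-56)<5)
P=C[m]; print('top z',np.median(P[:,2]))
P=rays(m,56); r=cv2.minAreaRect(P[:,:2].astype(np.float32)); print('mid top56',r,len(P), cv2.boxPoints(r))
sat=hsv[...,1]
m2=box(212,298,180,220)&ok&(C[...,2]>8)&(sat<70)
P=C[m2]; print('rod gray',len(P)); 
Q=rays(m2,45); print(cv2.fitLine(Q[:,:2].astype(np.float32),cv2.DIST_L2,0,.01,.01).ravel(), Q[Q[:,1].argmax()],Q[Q[:,1].argmin()])
for n,b in {'wrench':(385,450,172,220),'small':(322,358,160,216)}.items():
    P=C[box(*b)&ok&(C[...,2]>4)]; print(n,P.min(0),P.max(0))
# board
m=(abs(C[...,2]-146)<5)&box(300,455,0,140)&ok
P=rays(m,146); r=cv2.minAreaRect(P[:,:2].astype(np.float32)); print('board',r); print(cv2.boxPoints(r))
a=load('scene0'); im,d=a['im'],a['d']; C=cloud(a,d)
cv2.imwrite('pics/crop3.png',cv2.resize(im[240:400,160:400,::-1],None,fx=3.3,fy=3.3,interpolation=cv2.INTER_CUBIC))
E
```

```text
top z 54.52928155506087
mid top56 ((416.0072021484375, 242.39418029785156), (22.650156021118164, 156.53106689453125), 17.46204376220703) 284 [[381.7186  313.65457]
 [428.68948 164.33708]
 [450.2958  171.13379]
 [403.32492 320.4513 ]]
rod gray 115
[ 3.0905575e-01 -9.5104390e-01  3.9450980e+02  3.1042352e+02] [379.74940701 360.26512969  45.        ] [402.38666015 264.63776792  45.        ]
wrench [ 364.96479787 -278.35054337    4.00909174] [495.43904079 -99.30940668  11.72280957]
small [384.52321014 -17.26865326   4.04020575] [533.09448373  80.42680692  42.88481626]
board ((681.3642578125, -62.897735595703125), (102.07521057128906, 359.0155029296875), 7.22377872467041)
[[ 608.15955  108.76747]
 [ 653.30396 -247.39839]
 [ 754.569   -234.56294]
 [ 709.42456  121.60292]]
```

View pics/crop3.png

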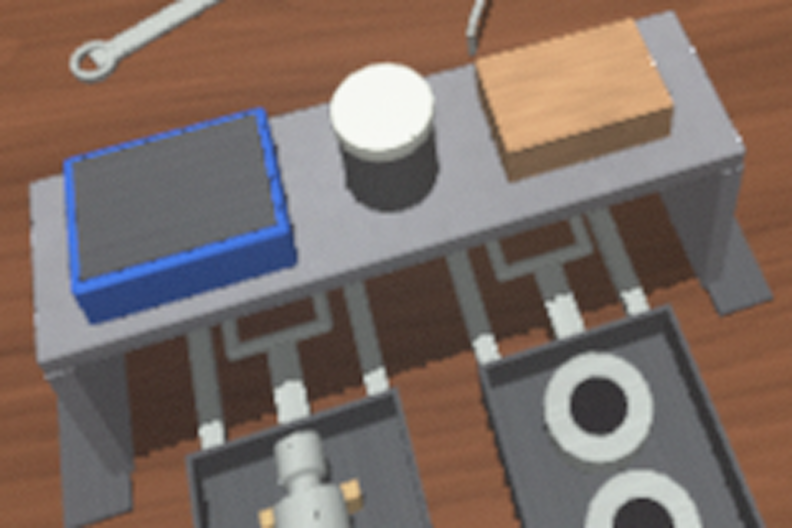

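```bash
python3 - <<'E'
from h import *
a=load('top0'); im,d=a['im'],a['d']; C=cloud(a,d)
hsv=cv2.cvtColor(im,cv2.COLOR_RGB2HSV); v,u=np.mgrid[:400,:640]
m=(u>=212)&(u<298)&(v>=180)&(v<220)&(d>0)&(C[...,2]>48)&(hsv[...,1]>100)
P=np.array([ray(a,x,y,56) for y,x in zip(*np.nonzero(m))])
r=cv2.minAreaRect(P[:,:2].astype(np.float32)); print(r,len(P)); print(cv2.boxPoints(r))
s=env.state(); from scipy.spatial.transform import Rotation as Ro
print(Ro.from_euler('xyz',s['tcp_rot']).as_matrix().round(3))
# shelf-leg & loop candidate pixels for top view : project
sh=np.array([681.4,-62.9]); th=np.radians(7.22); Rs=np.array([[np.cos(th),-np.sin(th)],[np.sin(th),np.cos(th)]])
for n,y in (('pl',-78),('ring',78)):
  for x in (-25,-17,17,25):
    w=sh+Rs@np.array([x,y]); c=a['R']@np.array([*w,36])+a['t']; print(n,x,w.round(1),(a['fx']*c[0]/c[2]+a['cx']).round(1),(a['fy']*c[1]/c[2]+a['cy']).round(1))
E
```

```text
((422.8559875488281, 218.25144958496094), (24.066429138183594, 106.35034942626953), 17.225563049316406) 303
[[395.61554 265.4781 ]
 [427.1095  163.89793]
 [450.09644 171.02481]
 [418.60248 272.60498]]
[[-0.926  0.377 -0.   ]
 [ 0.377  0.926 -0.001]
 [ 0.    -0.001 -1.   ]]
pl -25 [ 666.4 -143.4] 400.0 112.5
pl -17 [ 674.3 -142.4] 399.6 109.9
pl 17 [ 708.1 -138.1] 397.8 98.9
pl 25 [ 716.  -137.1] 397.3 96.3
ring -25 [646.8  11.3] 346.3 118.9
ring -17 [654.7  12.3] 345.9 116.3
ring 17 [688.5  16.6] 344.4 105.2
ring 25 [696.4  17.6] 344.0 102.6
```

Call:
{"name": "play_rows", "arguments": {
  "targets": [
    {"linear": [-309, -263, 60], "turn": 0.884},
    {"linear": [-309, -263, 60], "turn": 0.884},
    {"linear": [-309, -263, 60], "turn": 0.884},
    {"linear": [-309, -263, 60], "turn": 0.884},
    {"linear": [-309, -263, 60], "turn": 0.884},
    {"linear": [-309, -263, 60], "turn": 0.884},
    {"linear": [-309, -263, 60], "turn": 0.884},
    {"linear": [-309, -263, 60], "turn": 0.884},
    {"linear": [-309, -263, 60], "turn": 0.884},
    {"linear": [-309, -263, 60], "turn": 0.884},
    {"linear": [-309, -263, 60], "turn": 0.884},
    {"linear": [-309, -263, 60], "turn": 0.884}
  ],
  "hand": 80
}}

```text
t: 1.6
eef_pos: [422.5, 219.2, 232.3]
tcp_rot: [3.141, -0.0, 1.872]
ft_force: [0.2, -0.9, 1.1]
opening: 0.842
```

```bash
python3 - <<'E'
from h import *
s=env.state(); print(s['t'],s['eef_pos'],s['tcp_rot'],s['joints'],s['ft_force'])
snap('wrist','w1'); snap('top','top1')
E
```

```text
1.6 [422.47584128 219.16658408 232.31473647] [ 3.14139323e+00 -7.68547321e-05  1.87173654e+00] [3.39611044e-01 3.62819284e-01 1.98428260e+00 9.68469329e-05
 7.94288528e-01 3.86029798e-02] [ 0.19910582 -0.85435416  1.05547763]
```

View pics/w1.png

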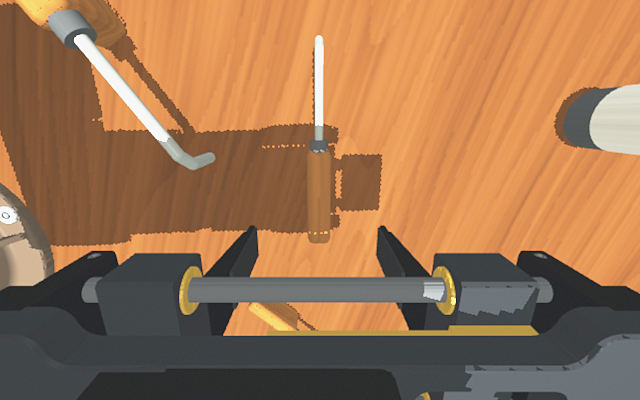

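View pics/top1.png

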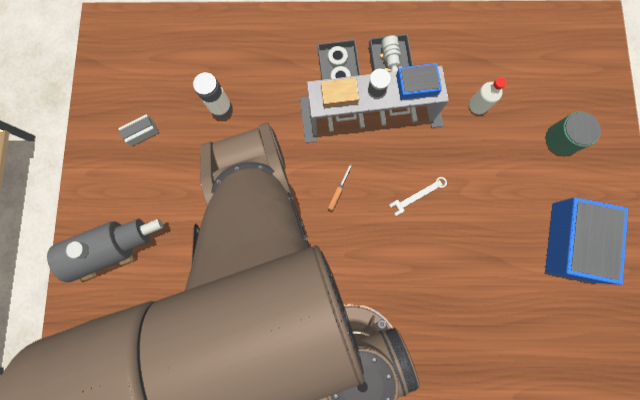

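The wrist view shows the middle rod's handle centred at (318,195), with the rod running straight up to (318,40) and the fingers on either side of it. I'll check its coordinates.

```bash
python3 - <<'E'
from h import *
a=load('w1'); im,d=a['im'],a['d']; C=cloud(a,d); v,u=np.mgrid[:400,:640]
b=(u>270)&(u<365)&(v>25)&(v<245)&(d>0)
hsv=cv2.cvtColor(im,cv2.COLOR_RGB2HSV)
m=b&(C[...,2]>50)&(C[...,2]<65); P=C[m]; print('top',np.median(P[:,2]),len(P)); print(cv2.minAreaRect(P[:,:2].astype(np.float32)))
m=b&(C[...,2]>30)&(v<138); P=C[m]; print('rod',P[:,2].max(), np.median(P[:,2]),cv2.fitLine(P[:,:2].astype(np.float32),cv2.DIST_L2,0,.01,.01).ravel(),P[P[:,1].argmax()])
for vv in (160,200,235,36,60,100):
    r=np.nonzero(b[vv]&(C[vv,:,2]>30))[0]; print(vv,r.min(),r.max(),C[vv,(r.min()+r.max())//2])
E
```

```text
top 55.16190912533448 2234
((410.8926696777344, 262.9029541015625), (23.69132423400879, 189.12261962890625), 17.26713752746582)
rod 51.13672989414231 47.88879232521596 [ 3.0053788e-01 -9.5376986e-01  3.9218030e+02  3.2210602e+02] [380.59060757 365.24471848  39.22749976]
160 307 330 [411.99609471 258.53087102  56.67909448]
200 307 329 [424.25273657 219.39152311  55.35751989]
235 308 329 [435.74013467 182.68358536  55.9190194 ]
36 317 320 [378.83472541 364.71920977  39.1415987 ]
60 314 322 [385.24679512 344.10675582  48.28036361]
100 314 322 [395.4861707  311.38457038  48.946204  ]
```

Call:
{"name": "play_rows", "arguments": {
  "targets": [
    {"linear": [-2, 2, 40]},
    {"linear": [-2, 2, 90]},
    {"linear": [-2, 2, 125]},
    {"linear": [-2, 2, 143]},
    {"linear": [-2, 2, 143]},
    {"linear": [-2, 2, 143]}
  ]
}}

```text
validation failed for argument at $.ta...
```

Call:
{"name": "play_rows", "arguments": {
  "targets": [
    {"linear": [0, 0, 0]},
    {"linear": [0, 0, 0]},
    {"linear": [0, 0, 0]},
    {"linear": [0, 0, 0]},
    {"linear": [0, 0, 0]},
    {"linear": [0, 0, 0]},
    {"linear": [0, 0, 0]},
    {"linear": [0, 0, 0]}
  ],
  "hand": 10
}}

```text
validation failed for argument at $.ta...
```

Call:
{"name": "play_rows", "arguments": {
  "targets": [
    {"linear": [-2, 2, 40], "turn": 0},
    {"linear": [-2, 2, 90], "turn": 0},
    {"linear": [-2, 2, 125], "turn": 0},
    {"linear": [-2, 2, 143], "turn": 0},
    {"linear": [-2, 2, 143], "turn": 0},
    {"linear": [-2, 2, 143], "turn": 0}
  ]
}}

```text
t: 2.45
eef_pos: [425.5, 217.5, 89.9]
tcp_rot: [3.141, -0.0, 1.871]
ft_force: [0.1, -0.2, -0.7]
opening: 0.844
```

Call:
{"name": "play_rows", "arguments": {
  "targets": [
    {"linear": [0, 0, 0], "turn": 0},
    {"linear": [0, 0, 0], "turn": 0},
    {"linear": [0, 0, 0], "turn": 0},
    {"linear": [0, 0, 0], "turn": 0},
    {"linear": [0, 0, 0], "turn": 0},
    {"linear": [0, 0, 0], "turn": 0},
    {"linear": [0, 0, 0], "turn": 0},
    {"linear": [0, 0, 0], "turn": 0}
  ],
  "hand": 10
}}

```text
t: 3.45
eef_pos: [425.2, 217.4, 89.2]
tcp_rot: [-3.142, -0.0, 1.871]
ft_force: [-0.4, -0.1, 0.8]
opening: 0.252
```

```bash
python3 - <<'E'
from h import *
th=np.radians(7.22); Rs=np.array([[np.cos(th),-np.sin(th)],[np.sin(th),np.cos(th)]])
for f in ('top0','scene0'):
    a=load(f); C=cloud(a,a['d']); ok=a['d']>0
    L=(C[...,:2]-[681.4,-62.9])@Rs; Z=C[...,2]
    b=ok&(abs(L[...,0])<60)&(abs(L[...,1])<179)&(abs(Z-146)<3); 
    print(f,'board extents',np.percentile(L[b],[1,99],axis=0).round(1).tolist())
    for y0 in (-78,78):
        m=ok&(abs(L[...,1]-y0)<45)&(abs(L[...,0])<49)&(Z>26)&(Z<44)
        P=np.c_[L[m],Z[m]]; print(y0,len(P)); 
        if len(P):
            k=abs(P[:,1]-y0)<20
            print('  central x',np.sort(P[k,0])[[0,len(P[k])//10,-1-len(P[k])//10,-1]].round(1),'hist',np.histogram(P[k,0],np.arange(-50,51,5))[0],'y',np.percentile(P[:,1],[1,99]).round(1),np.median(P[:,2]).round(1))
            print('  yhist',np.histogram(P[:,1]-y0,np.arange(-46,47,4))[0])
    m=ok&(L[...,0]>51)&(L[...,0]<290)&(abs(L[...,1])<160)&(Z>15)&(Z<45)
    for y0 in (-78,78):
        k=m&(abs(L[...,1]-y0)<70); print(' tray',y0,np.percentile(L[k],[1,99],axis=0).round(1).tolist())
E
```

```text
top0 board extents [[-48.1, -177.3], [50.5, 177.0]]
-78 76
  central x [-28.2 -27.6 -21.3 -19.9] hist [ 0  0  0  0 18 21  1  0  0  0  0  0  0  0  0  0  0  0  0  0] y [-107.6  -49.1] 34.4
  yhist [0 0 0 0 7 9 5 5 3 5 4 2 4 4 3 5 4 8 8 0 0 0 0]
78 72
  central x [-26.3 -24.6 -18.4 -17.6] hist [ 0  0  0  0  3 25  9  0  0  0  0  0  0  0  0  0  0  0  0  0] y [ 48.  106.8] 34.0
  yhist [0 0 0 1 8 7 3 4 4 3 5 4 6 2 3 3 5 8 6 0 0 0 0]
 tray -78 [[111.1, -132.6], [211.7, -22.4]]
 tray 78 [[107.9, 24.0], [213.9, 133.1]]
scene0 board extents [[-44.6, -177.3], [52.8, 177.0]]
-78 326
  central x [14.5 18.5 44.4 49. ] hist [ 0  0  0  0  0  0  0  0  0  0  0  0  1 37 62 24 21 26 25 19] y [-106.3  -48.1] 34.8
  yhist [ 0  0  0  0 19 28 13 11  9 21 39 39 38 29  9 11  9 22 26  3  0  0  0]
78 287
  central x [17.7 21.2 44.  48.6] hist [ 0  0  0  0  0  0  0  0  0  0  0  0  0 11 61 28 21 23 20 16] y [ 49.  107.6] 34.9
  yhist [ 0  0  0  0 24 24 12  8  8 23 31 29 32 20 11  9  6 28 21  1  0  0  0]
 tray -78 [[53.8, -130.4], [129.7, -24.8]]
 tray 78 [[57.7, 22.6], [182.1, 131.8]]
```

Call:
{"name": "play_rows", "arguments": {
  "targets": [
    {"linear": [0, 0, -20], "turn": 0},
    {"linear": [0, 0, -60], "turn": 0},
    {"linear": [0, 0, -100], "turn": 0},
    {"linear": [0, 0, -110], "turn": 0},
    {"linear": [-15, -4, -110], "turn": 0.07},
    {"linear": [-47, -13, -110], "turn": 0.22},
    {"linear": [-82, -23, -110], "turn": 0.38},
    {"linear": [-117, -33, -110], "turn": 0.54},
    {"linear": [-152, -43, -110], "turn": 0.7},
    {"linear": [-187, -53, -110], "turn": 0.87},
    {"linear": [-222, -63, -110], "turn": 1.03},
    {"linear": [-257, -73, -110], "turn": 1.19},
    {"linear": [-292, -83, -110], "turn": 1.36},
    {"linear": [-327, -92, -110], "turn": 1.52},
    {"linear": [-360, -101, -110], "turn": 1.67},
    {"linear": [-375, -106, -110], "turn": 1.745},
    {"linear": [-375, -106, -110], "turn": 1.745},
    {"linear": [-375, -106, -110], "turn": 1.745}
  ]
}}

```text
t: 5.7
eef_pos: [434.4, -171.5, 198.6]
tcp_rot: [-3.141, 0.001, 0.127]
ft_force: [0.2, 0.1, -2.8]
opening: 0.251
```

```bash
python3 - <<'E'
from h import *
s=env.state(); print(s['t'],s['eef_pos'],s['tcp_rot'],s['joints'],s['ft_force'],s['opening'])
im,d,p=snap('wrist','w2'); snap('top','top2');snap('scene','scene2')
print('cam',-np.array(p['R']).T@np.array(p['t']))
E
```

```text
5.7 [ 434.43067219 -171.54208862  198.55671662] [-3.14054643e+00  1.12952849e-03  1.27433943e-01] [-5.17702876e-01  4.06462281e-01  2.03838314e+00  2.43822159e-04
  6.98278863e-01  9.25473224e-01] [ 0.20447771  0.10606996 -2.76694096] 0.2507280882313302
cam [ 515.00349344 -160.28252162  290.65202076]
```

View pics/w2.png

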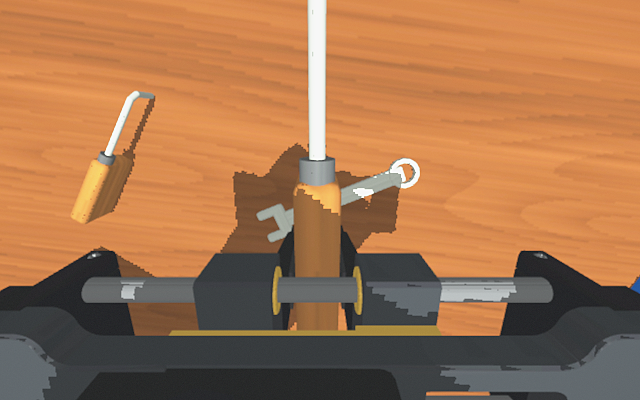

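View pics/scene2.png

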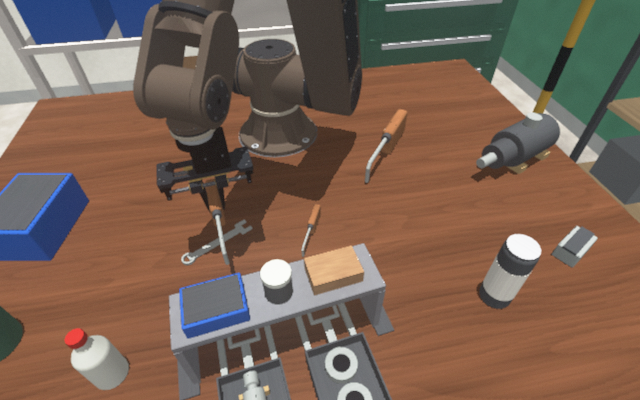

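```bash
python3 - <<'E'
from h import *
th=np.radians(7.22); Rs=np.array([[np.cos(th),-np.sin(th)],[np.sin(th),np.cos(th)]])
for f in ('top2','scene2','w2'):
    a=load(f); C=cloud(a,a['d']); ok=a['d']>0
    m=ok&(C[...,0]>500)&(C[...,0]<610)&(abs(C[...,1]+155)<25)&(C[...,2]>100)&(C[...,2]<175)
    P=C[m]; print(f,len(P))
    if len(P)<4: continue
    print(' far x',P[P[:,0].argmax()].round(1),'low z',P[P[:,2].argmin()].round(1),'med z',np.median(P[:,2]).round(1)); l=cv2.fitLine(P[:,:2].astype(np.float32),cv2.DIST_L2,0,.01,.01).ravel(); print(l, np.degrees(np.arctan2(l[1],l[0])))
    print(' line y at x=583:',l[3]+l[1]/l[0]*(583-l[2]))
    b=ok&(abs(C[...,2]-146)<3)&(C[...,0]>600)&(abs(C[...,1])<260)
E
python3 - <<'E'
import cv2
a=cv2.imread('pics/scene2.png')[160:300,140:300]; cv2.imwrite('pics/c4.png',cv2.resize(a,None,fx=4,fy=4,interpolation=cv2.INTER_CUBIC))
E
```

```text
top2 98
 far x [ 587.4 -155.1  147.9] low z [ 582.6 -156.9  116. ] med z 156.3
[ 9.9064642e-01  1.3645411e-01  5.5568488e+02 -1.5633295e+02] 7.8427124
 line y at x=583: -152.5705
scene2 211
 far x [ 591.3 -152.3  141.5] low z [ 586.7 -150.   112.5] med z 156.1
[ 9.9144131e-01  1.3055331e-01  5.5798773e+02 -1.5592482e+02] 7.5015655
 line y at x=583: -152.6312
w2 2618
 far x [ 561.7 -157.5  154.9] low z [ 545.2 -159.8  152.9] med z 157.3
[ 9.9174947e-01  1.2819146e-01  5.3258582e+02 -1.5749683e+02] 7.365095
 line y at x=583: -150.9804
```

View pics/c4.png

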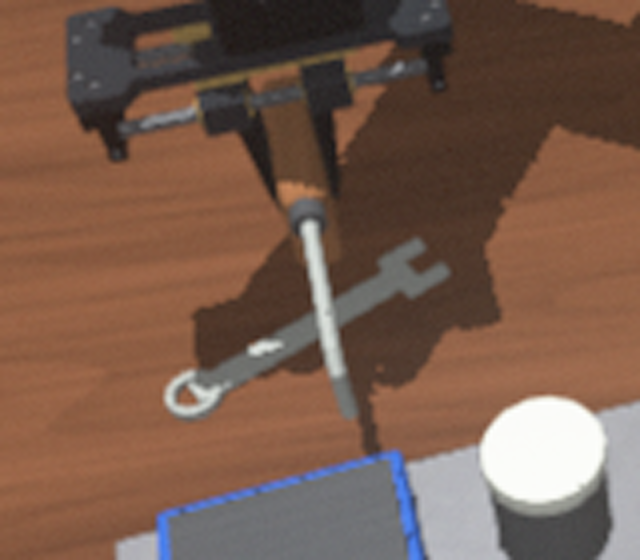

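Call:
{"name": "play_rows", "arguments": {
  "targets": [
    {"linear": [0, 1, 25], "turn": 0},
    {"linear": [0, 2, 50], "turn": 0},
    {"linear": [0, 2, 59], "turn": 0},
    {"linear": [0, 2, 59], "turn": 0},
    {"linear": [15, 2, 59], "turn": 0},
    {"linear": [40, 2, 59], "turn": 0},
    {"linear": [65, 2, 59], "turn": 0},
    {"linear": [90, 2, 59], "turn": 0},
    {"linear": [102, 2, 59], "turn": 0},
    {"linear": [106, 2, 59], "turn": 0},
    {"linear": [106, 2, 59], "turn": 0},
    {"linear": [106, 2, 59], "turn": 0}
  ]
}}

```text
t: 7.35
eef_pos: [539.7, -161.0, 140.3]
tcp_rot: [-3.141, 0.0, 0.125]
ft_force: [-0.4, -0.0, -1.4]
opening: 0.246
```

```bash
python3 - <<'E'
from h import *
s=env.state(); print(s['t'],s['eef_pos'],s['tcp_rot'],s['ft_force'],s['opening'])
im,d,p=snap('scene','scene3'); im2,_,_=snap('top','top3')
A=cv2.resize(im[250:390,170:310,::-1],None,fx=4,fy=4,interpolation=cv2.INTER_CUBIC)
cv2.imwrite('pics/c5.png',A)
B=cv2.resize(im2[60:200,330:470,::-1],None,fx=4,fy=4,interpolation=cv2.INTER_CUBIC)
cv2.imwrite('pics/c6.png',B)
E
```

```text
7.35 [ 539.66220547 -160.95529984  140.29258809] [-3.14133599e+00  3.22080256e-04  1.25402424e-01] [-0.43155952 -0.04738669 -1.44357864] 0.24592841956044603
```

View pics/c5.png

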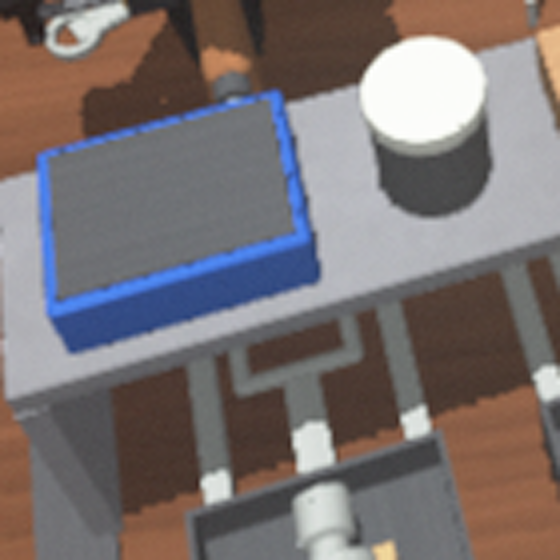

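View pics/c6.png

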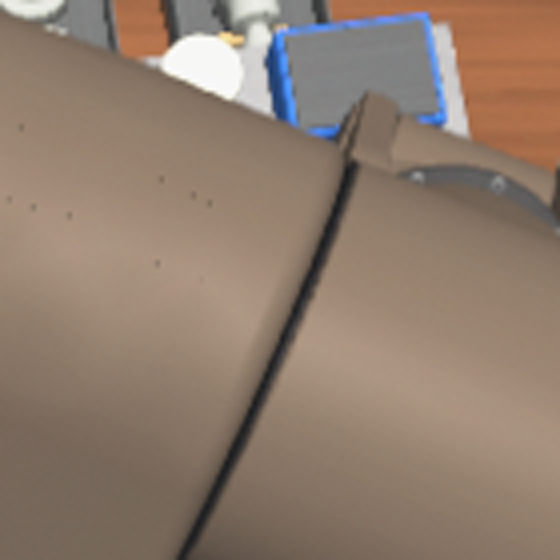

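Call:
{"name": "play_rows", "arguments": {
  "targets": [
    {"linear": [0, -1, 8], "turn": 0},
    {"linear": [0, -1, 16], "turn": 0},
    {"linear": [0, -1, 20], "turn": 0},
    {"linear": [0, -1, 22], "turn": 0},
    {"linear": [0, -1, 22], "turn": 0}
  ]
}}

```text
t: 8.07
eef_pos: [540.1, -159.9, 118.1]
tcp_rot: [-3.141, 0.0, 0.126]
ft_force: [-0.1, -0.2, -2.8]
opening: 0.249
```

Call:
{"name": "play_rows", "arguments": {
  "targets": [
    {"linear": [0, 0, 5], "turn": 0},
    {"linear": [0, 0, 10], "turn": 0},
    {"linear": [0, 0, 11], "turn": 0},
    {"linear": [0, 0, 11], "turn": 0},
    {"linear": [0, 0, 11], "turn": 0},
    {"linear": [0, 0, 11], "turn": 0}
  ]
}}

```text
t: 8.82
eef_pos: [540.1, -159.9, 107.3]
tcp_rot: [3.142, -0.0, 0.126]
ft_force: [-0.3, -0.2, -1.8]
opening: 0.251
```

```bash
python3 - <<'E'
from h import *
im,d,p=snap('scene','scene4')
cv2.imwrite('pics/c7.png',cv2.resize(im[250:390,170:310,::-1],None,fx=4,fy=4,interpolation=cv2.INTER_CUBIC))
print(env.state()['ft_force'])
E
```

```text
[-0.69021129  0.14035021 -1.8179875 ]
```

View pics/c7.png

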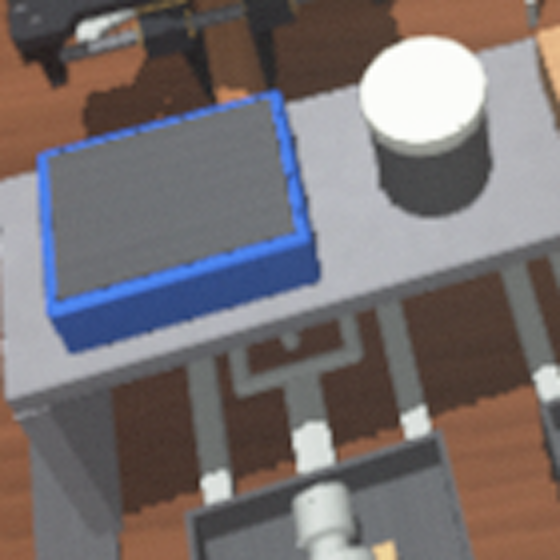

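The peg's tip shows inside the loop at (290,340) in the crop, and there is no contact force, so I'll pull.

Call:
{"name": "play_rows", "arguments": {
  "targets": [
    {"linear": [-5, 0, 0], "turn": 0},
    {"linear": [-12, 0, 0], "turn": 0},
    {"linear": [-20, 0, 0], "turn": 0},
    {"linear": [-30, 0, 0], "turn": 0},
    {"linear": [-40, 0, 0], "turn": 0},
    {"linear": [-50, 0, 0], "turn": 0},
    {"linear": [-60, 0, 0], "turn": 0},
    {"linear": [-70, 0, 0], "turn": 0},
    {"linear": [-80, 0, 0], "turn": 0},
    {"linear": [-90, 0, 0], "turn": 0},
    {"linear": [-98, 0, 0], "turn": 0},
    {"linear": [-103, 0, 0], "turn": 0},
    {"linear": [-106, 0, 0], "turn": 0},
    {"linear": [-106, 0, 0], "turn": 0},
    {"linear": [-106, 0, 0], "turn": 0}
  ]
}}

```text
t: 10.75
eef_pos: [434.7, -173.0, 107.1]
tcp_rot: [-3.141, 0.001, 0.126]
ft_force: [0.1, 0.3, -3.1]
opening: 0.249
```

```bash
python3 - <<'E'
from h import *
im,d,p=snap('scene','scene5')
cv2.imwrite('pics/c8.png',cv2.resize(im[190:390,150:350,::-1],None,fx=3,fy=3,interpolation=cv2.INTER_CUBIC))
print(env.state()['ft_force'],env.state()['eef_pos'])
E
```

```text
[ 0.05880515  0.50362352 -2.39908793] [ 434.76081683 -173.04484479  107.10256131]
```

View pics/c8.png

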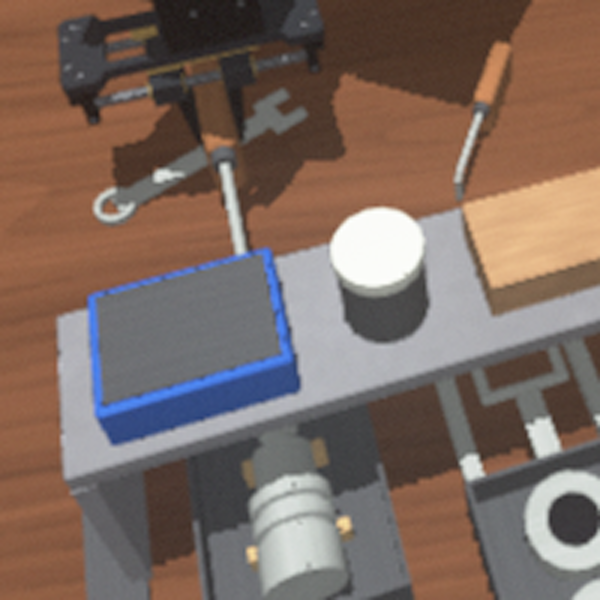

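Call:
{"name": "play_rows", "arguments": {
  "targets": [
    {"linear": [-2, 0, 0], "turn": 0},
    {"linear": [-4, 0, 0], "turn": 0},
    {"linear": [-4, 0, 0], "turn": 0}
  ]
}}

```text
t: 11.18
eef_pos: [430.8, -173.7, 107.2]
tcp_rot: [-3.141, 0.0, 0.126]
ft_force: [1.4, 0.8, -3.3]
opening: 0.252
```

Call:
{"name": "play_rows", "arguments": {
  "targets": [
    {"linear": [-1, 0, 0], "turn": 0},
    {"linear": [-2, 0, 0], "turn": 0},
    {"linear": [-2, 0, 0], "turn": 0}
  ]
}}

```text
t: 11.55
eef_pos: [430.1, -174.2, 107.3]
tcp_rot: [3.14, -0.003, 0.126]
ft_force: [11.6, 3.2, -8.1]
opening: 0.25
```

Call:
{"name": "play_rows", "arguments": {
  "targets": [
    {"linear": [6, 0, 0], "turn": 0},
    {"linear": [13, 0, 0], "turn": 0},
    {"linear": [13, 0, 0], "turn": 0},
    {"linear": [13, 0, -10], "turn": 0},
    {"linear": [13, 0, -25], "turn": 0},
    {"linear": [13, 0, -45], "turn": 0},
    {"linear": [13, 0, -65], "turn": 0},
    {"linear": [13, 0, -85], "turn": 0},
    {"linear": [13, 0, -92], "turn": 0},
    {"linear": [13, 0, -92], "turn": 0},
    {"linear": [13, 0, -92], "turn": 0}
  ]
}}

```text
t: 12.92
eef_pos: [441.6, -172.2, 198.7]
tcp_rot: [-3.141, 0.001, 0.126]
ft_force: [0.9, 0.2, -2.5]
opening: 0.249
```

```bash
python3 - <<'E'
from h import *
s=env.state();print(s['eef_pos'],s['tcp_rot'],s['ft_force'])
im,d,p=snap('top','top6'); snap('scene','scene6'); cv2.imwrite('pics/c9.png',cv2.resize(im[20:220,300:500,::-1],None,fx=3,fy=3,interpolation=cv2.INTER_CUBIC))
E
```

```text
[ 441.57542372 -172.165971    198.66466822] [-3.14089733e+00  7.87490769e-04  1.25772601e-01] [ 0.888949    0.1708271  -2.45227059]
```

View pics/c9.png

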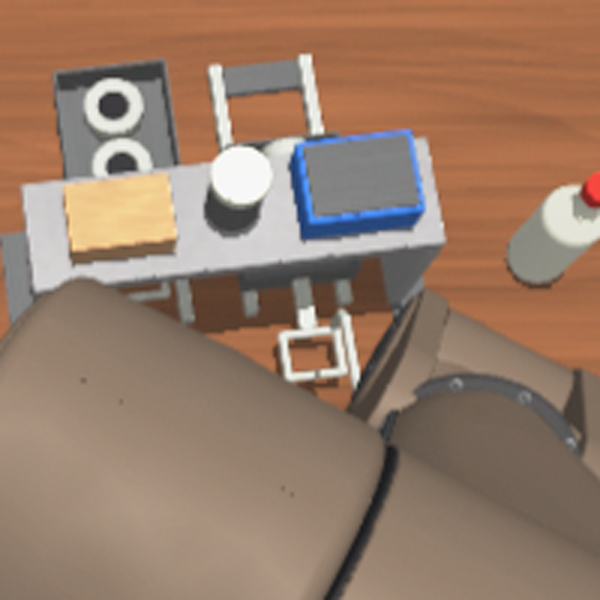

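View pics/scene6.png

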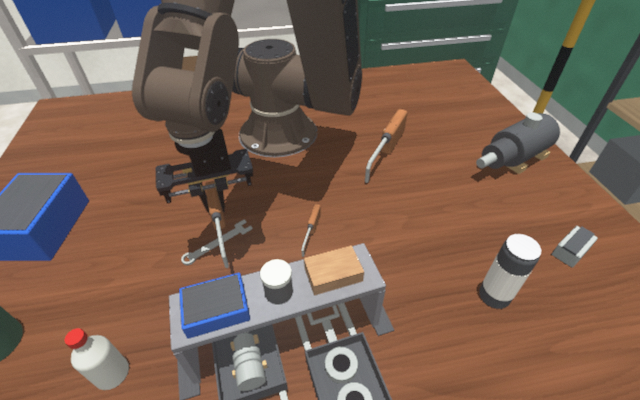

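The plunger tray's loop is out in front of the shelf, at (313,353) in the crop. The hook is clear, and the ring tray looks unmoved. I'll carry the rod back to the free spot where it started.

Call:
{"name": "play_rows", "arguments": {
  "targets": [
    {"linear": [1, -15, 0], "turn": -0.07},
    {"linear": [4, -49, 0], "turn": -0.22},
    {"linear": [7, -85, 0], "turn": -0.38},
    {"linear": [10, -121, 0], "turn": -0.54},
    {"linear": [13, -157, 0], "turn": -0.7},
    {"linear": [16, -193, 0], "turn": -0.87},
    {"linear": [19, -229, 0], "turn": -1.03},
    {"linear": [22, -265, 0], "turn": -1.19},
    {"linear": [25, -301, 0], "turn": -1.36},
    {"linear": [28, -338, 0], "turn": -1.52},
    {"linear": [31, -373, 0], "turn": -1.67},
    {"linear": [33, -389, 0], "turn": -1.745},
    {"linear": [33, -389, 0], "turn": -1.745},
    {"linear": [33, -389, 40], "turn": -1.745},
    {"linear": [33, -389, 75], "turn": -1.745},
    {"linear": [33, -389, 95], "turn": -1.745},
    {"linear": [33, -389, 103], "turn": -1.745},
    {"linear": [33, -389, 106], "turn": -1.745},
    {"linear": [33, -389, 106], "turn": -1.745}
  ]
}}

```text
t: 15.4
eef_pos: [426.0, 217.7, 93.7]
tcp_rot: [3.141, -0.0, 1.87]
ft_force: [-0.4, 0.5, -2.4]
opening: 0.253
```

Call:
{"name": "play_rows", "arguments": {
  "targets": [
    {"linear": [0, 0, 1], "turn": 0},
    {"linear": [0, 0, 2], "turn": 0},
    {"linear": [0, 0, 3], "turn": 0},
    {"linear": [0, 0, 3], "turn": 0}
  ]
}}

```text
t: 15.9
eef_pos: [425.8, 217.8, 90.2]
tcp_rot: [3.141, -0.0, 1.871]
ft_force: [-0.7, 0.0, -2.2]
opening: 0.248
```

Call:
{"name": "play_rows", "arguments": {
  "targets": [
    {"linear": [0, 0, 1], "turn": 0},
    {"linear": [0, 0, 1.5], "turn": 0},
    {"linear": [0, 0, 1.5], "turn": 0},
    {"linear": [0, 0, 1.5], "turn": 0}
  ]
}}

```text
t: 16.4
eef_pos: [425.8, 217.8, 89.2]
tcp_rot: [3.141, -0.0, 1.871]
ft_force: [-1.8, -1.0, 7.1]
opening: 0.249
```

Contact with the bench shows at 7 N upwards, so I'll open the fingers and retreat.

Call:
{"name": "play_rows", "arguments": {
  "targets": [
    {"linear": [0, 0, 0], "turn": 0},
    {"linear": [0, 0, 0], "turn": 0},
    {"linear": [0, 0, 0], "turn": 0},
    {"linear": [0, 0, 0], "turn": 0},
    {"linear": [0, 0, 0], "turn": 0},
    {"linear": [0, 0, 0], "turn": 0},
    {"linear": [0, 0, -10], "turn": 0},
    {"linear": [0, 0, -30], "turn": 0},
    {"linear": [0, 0, -70], "turn": 0},
    {"linear": [0, 0, -120], "turn": 0},
    {"linear": [0, 0, -150], "turn": 0},
    {"linear": [0, 0, -150], "turn": 0},
    {"linear": [0, 0, -150], "turn": 0}
  ],
  "hand": 80
}}

```text
t: 18.02
eef_pos: [425.4, 217.6, 238.5]
tcp_rot: [-3.141, -0.0, 1.871]
ft_force: [-0.0, -0.4, -0.3]
opening: 0.838
```

```bash
python3 - <<'E'
from h import *
s=env.state();print(s['t'],s['eef_pos'],s['ft_force'],s['opening'])
snap('scene','scene7'); snap('top','top7'); snap('wrist','w7')
a=load('w7'); C=cloud(a,a['d']); v,u=np.mgrid[:400,:640]; b=(u>270)&(u<365)&(a['d']>0)
for vv in (160,200,235,60,100):
    r=np.nonzero(b[vv]&(C[vv,:,2]>30))[0]; print(vv,r.min(),r.max(),C[vv,(r.min()+r.max())//2]) if len(r) else 0
th=np.radians(7.22); Rs=np.array([[np.cos(th),-np.sin(th)],[np.sin(th),np.cos(th)]])
a=load('top7'); C=cloud(a,a['d']); L=(C[...,:2]-[681.4,-62.9])@Rs; Z=C[...,2]
for y0 in (-78,78):
    m=(a['d']>0)&(abs(L[...,1]-y0)<15)&(L[...,0]>-150)&(L[...,0]<-15)&(Z>27)&(Z<45)
    print(y0,np.histogram(L[m][:,0],np.arange(-140,-10,5)),L[m][:,0].min())
E
```

```text
18.025 [425.40794822 217.64431677 238.45422887] [-0.01292649 -0.351635   -0.3329266 ] 0.8381053070520577
160 306 328 [413.99013714 255.7390535   56.39802859]
200 306 328 [426.30394511 216.12156406  56.42028737]
235 307 327 [438.28643471 177.56028     54.1558338 ]
60 313 321 [386.92728743 342.78358113  50.39899146]
100 313 321 [397.18409373 309.7748308   48.23790415]
-78 (array([ 0,  0,  0, 15, 13,  0,  0,  0,  0,  0,  0,  5, 20, 10, 10, 10,  9,
       12,  8,  9, 10,  9, 11, 23,  0]), array([-140, -135, -130, -125, -120, -115, -110, -105, -100,  -95,  -90,
        -85,  -80,  -75,  -70,  -65,  -60,  -55,  -50,  -45,  -40,  -35,
        -30,  -25,  -20,  -15])) -123.21984777977568
78 (array([ 0,  0,  0,  0,  0,  0,  0,  0,  0,  0,  0,  0,  0,  0,  0,  0,  0,
        0,  0,  0,  0,  0,  2, 22,  6]), array([-140, -135, -130, -125, -120, -115, -110, -105, -100,  -95,  -90,
        -85,  -80,  -75,  -70,  -65,  -60,  -55,  -50,  -45,  -40,  -35,
        -30,  -25,  -20,  -15])) -25.980678607544935
```

View pics/scene7.png

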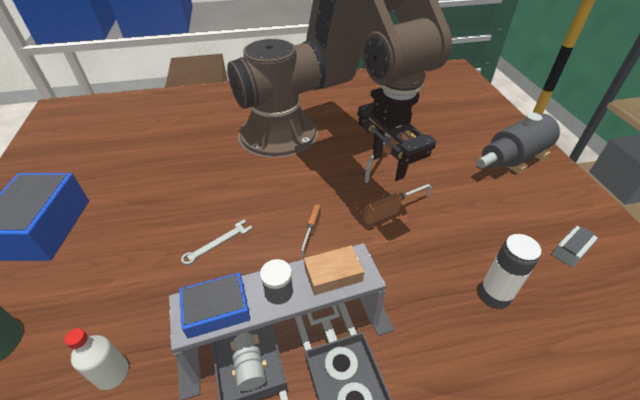

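The scene view shows the rod standing on its handle at (380,208), the gripper clear of everything, the plunger tray drawn out, and the ring loop still under the shelf.

```bash
python3 -c "
from cell import env
print(env.job_done())"
```

```text
the job is handed in; nothing more can be done
None
```

I drew the plunger tray out to its stop with the middle-sized rod, lifted the hook clear, and stood the rod back on its handle where it started. I handed the job in at about 18 s of the 54 s allowed. No verdict was reported.

- **Plunger tray:** its loop now sits about 98 mm in front of the shelf's origin, where 85 mm was needed. The pull force rose to about 12 N when the tray met the stop.
- **Hook in the loop:** before the pull, the scene camera showed the peg's tip inside the loop. I could not see it there during the pull.
- **Ring tray:** its loop bar measured at -26 mm along the shelf both before and after, so it has not moved.
- **Rod:** the handle's top reads about 56 mm above the bench, so the rod stands upright. The hook is more than 400 mm from the plunger loop.
- **Gripper:** it is open, about 150 mm above where it released the handle, and reads no contact force.

No check failed. The two fixed cameras put the shelf about 2–4 mm apart along x, and I aimed using the top camera's positions.

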